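# Nudge the plaster insert into its recess in the wheel bat

### The job

The round plaster insert has been left lying across the rim of its recess in the bat on the potter's wheel. Without picking it up, push it along the bat by its edge with the fingertips until it drops into the recess, then put the fingertips together on its middle and press down firmly to bed it fully home, and take the hand away. Leave the wooden rib and the trimming tool lying on the bat where they are.

Things in the scene. Friction and masses are not known exactly. Their poses are not given: they have to be found in the camera images.
- insert: Off-white plaster disc, 92 mm across, 12 mm thick, 0.1 to 0.16 kg, loose. Origin: centre of its underside; z is its axis, up. Starts flat on the bat's top, centre 40 to 56 mm from the recess centre, to any side, overhanging the recess. It slides flat; within about 14 mm of centre its front edge tips down, and pushed on it drops in. Seated, its top stands 2 mm above the bat's top.
- recess (a point): Centre of the floor of the round recess in the bat: 96 mm across, 10 mm deep, upright wall; z up. The bat's flat top is 10 mm above this point (160 mm above the table). The bat, a brown wood-fibre disc 300 mm across, is fixed on the wheel and does not turn. Round it is a splash pan 370 mm across, its rim 14 mm below the bat's top.
- rib: Flat wooden kidney rib (scraper), 90 x 46 x 6 mm, lying loose on the bat, on the side away from the insert, about 100 mm from the recess centre. Origin: middle of its underside, x along its length. Leave alone.
- trimmer: Loop trimming tool, 140 mm long: wooden handle 13 mm thick, brass ferrule, steel loop 24 mm wide; lying loose on the bat, on the side away from the insert, about 105 mm from the recess centre. Origin: middle of its length, at its underside; x towards the loop. Leave alone.
Mind the look-alikes: they are no part of the job. What is meant by the insert is not orange, red or turquoise, and is the smaller of those in its own colour.

How it is judged:
On the way, in this order (a step that is already met when the one before it is completed fails the run):
1. the insert has dropped into its recess and lies flat on the recess floor (z of insert in the frame of recess below 0.0025 m and horizontal distance between insert and recess below 0.004 m and angle between insert's own z axis and vertical below 0.03 rad), for 0.1 s.
2. the fingertips press down on the middle of the seated insert (over 4 N, hand within 30 mm of its centre) (all of step 1 and contact force between the fingers and insert above 4 N and horizontal distance between the grasp point and insert below 0.03 m), for 0.1 s.
At the end, for the whole second after the job is handed in: The insert lies in the recess at rest: underside within 2.5 mm of the recess floor, centre within 4 mm of the recess centre, level within 0.03 rad (all of step 1 and linear speed of insert below 0.01 m/s and angular speed of insert below 0.1 rad/s); the robot touches nothing.
It fails at once if the insert is lifted: its underside rises more than 12 mm above the top of the bat (z of insert in the frame of recess above 0.022 m).
It fails at once if the insert is tipped up by more than 0.5 rad (angle between insert's own z axis and vertical above 0.5 rad).
It fails at once if the insert is dragged by its top instead of pushed by its edge: fingers pressing on its middle (over 1.5 N) while it still lies up on the bat (contact force between the fingers and insert above 1.5 N and horizontal distance between the grasp point and insert below 0.03 m and z of insert in the frame of recess above 0.008 m).
It fails at once if the rib is moved more than 15 mm (distance of rib from where it was at the start of the episode above 0.015 m).
It fails at once if the trimming tool is moved more than 15 mm (distance of trimmer from where it was at the start of the episode above 0.015 m).
It also fails if it takes over 40 s, if anything falls off the work surface, if the arm or the gripper's body presses on something with over 40 N, if the wrist force passes 120 N, or if a joint passes its speed limit or range.

### The arm

A 7-joint arm with a two-finger parallel gripper is mounted at the origin on the work surface. World frame = base frame: x ahead of the robot, y to its left, z up, the work surface at z = 0. Lengths are in m, angles in rad, forces in N, time in s.
With the tool pointing down it reaches from about 0.4 to 0.85 m from the base axis. Payload 4.5 kg.
Tool frame: the origin (TCP) lies between the finger pads; the fingertips stand 11 mm ahead of it and the grasp point (between the pads) lies 8 mm behind it (r.tip_reach is the distance from the TCP to the fingertips, in m); x points along the fingers, y is the direction in which the jaws open and shut, and the axes are right-handed (so a half turn about x gives the same grasp; the last joint's range is limited). The gripper opens to 88 mm and grips with 3 to 60 N. Pads are 18 mm wide; open, the fingers measure 123 mm over their backs; the gripper's body (75 mm by 187 mm) begins 45 mm behind the grasp point.
Start: joints at [1.338, 0.689, -0.195, 1.565, 0.157, 0.902, -0.215], TCP at [0.165, -0.603, 0.25] pointing down, gripper open.
Joint ranges: [-3.01, 3.01], [-0.46, 2.08], [-1.47, 1.51], [0.13, 2.56], [-1, 4.14], [0.04, 2.09], [-2.66, 2.66]. Speed limits (rad/s): [2.57, 2.57, 3.14, 3.14, 3.14, 3.14, 3.14].

### API

Orientations are given as a unit quaternion [x, y, z, w].
In Python, from plant import r gives the robot as it stands.
- The arm moves only by the tool drive_tool, never from a script. Its argument "deltas" is a list of rows, each a list of 3 entries, a list of its own where there are three numbers: the turn, a rotation vector about the tool's x, y, z in degrees, then the shift along the tool's x, y, z in cm, then the finger opening in cm, from 0 to 8.81. A call has 1 to 12 rows; each row shifts and turns the commanded pose from where the row before left it, along the tool's axes as they then stand; what a row does not reach is not made up. A row lasts 1/12 s, in which the tool goes at most 41.7 mm and 7.16 degrees, less where a joint would pass 70% of its speed; a pose out of reach is approached as far as the arm can. A call is refused whole if a number of a shift passes 4.17 or a number of a turn 7.16, either way. A call with a gripper value outside its range is refused whole. The fingers move at their own pace and stop on an object; "force" is the grip in N (left out, the last holds). Time passes only in rows, so rows that do not move let the fingers close. It gives the time, the measured TCP pose, the force and the opening at its end, in the units of the state.
- r.get_state(): the state, without advancing time (a new reading comes with each control period).
- r.snapshot(name): name is "scene" or "top" or "wrist"; returns a dict with "color" (400x640x3 uint8, red, green, blue), "fov_y" (degrees; the focal length in pixels is half the picture's height over the tangent of half this angle, whatever the lens; pixels are square), "cx", "cy" (the principal point, pixels), "k1" (the pictures are not rectified: a ray, as slopes to the right and down, at radius r is drawn at 1 + k1 r^2 times it, then the intrinsics apply), "extrinsics" (4x4, takes a point from world to camera coordinates); the wrist camera has in their place "tool_from_camera" (4x4, takes a point from camera to tool coordinates, whose origin is the TCP and whose axes are the tool frame's). Camera axes: x right, y up, looking along -z (the intrinsics and any distortion apply to the point x, -y, -z); pixel columns grow to the right and rows downward; lengths in m; the calibration is good to about 2 mm. A picture is of the moment at which its call begins: read the wrist's pose just before it. There is no depth.
- r.finish_job(): hands the job in, once; it reports no verdict.
The state is a dict: "clock": time; "q": joint angles; "qd": joint speeds; "joint_torque": joint torques, N m; "tool_pos": TCP position; "eef_rot": TCP orientation; "contact_force": force on the tool from outside, world axes, zero at the start; "moment": the same for the moment, N m; "opening": opening from 0.0 (shut) to 1.0 (fully open).
Only numpy, scipy, OpenCV 4.12 (cv2) and the standard library are available. Lean on these libraries where they do the work, as an engineer would, in place of code of your own. Each camera call takes 0.05 s, during which the arm holds its last target. There are 200 camera calls.

## Working session

There is one attempt and no reset: what is moved stays moved. The work goes in short steps, Python scripts to look and compute and a tool call to move; the robot and the scene stay as the last step left them, time stands still between calls to the robot, and variables do not carry over. Pictures are saved under pics/ and viewed, about 8 in all and at most 12, crops included, and the job is handed in when it is done.

Besides the shell and the picture viewer there is one more tool, called as name([rows], argument=value, ...), one row to a line, values as JSON. drive_tool: Moves the arm, as the interface text tells. Its arguments: {"type":"object","properties":{"deltas":{"type":"array","items":{"type":"array"}},"force":{"type":"number"}},"required":["deltas"]}

```bash
mkdir -p pics; cat > h.py <<'E'
import numpy as np, cv2
from plant import r
from scipy.spatial.transform import Rotation as R
def snap(n):
    s=r.get_state(); d=r.snapshot(n)
    if 'extrinsics' in d: d['Twc']=np.linalg.inv(np.array(d['extrinsics']))
    else:
        T=np.eye(4);T[:3,:3]=R.from_quat(s['eef_rot']).as_matrix();T[:3,3]=s['tool_pos']
        d['Twc']=T@np.array(d['tool_from_camera'])
    d['f']=200/np.tan(np.radians(d['fov_y'])/2)
    return d
def ray(d,uv,z):
    uv=np.atleast_2d(np.array(uv,float)); K=np.array([[d['f'],0,d['cx']],[0,d['f'],d['cy']],[0,0,1]])
    p=(uv-[d['cx'],d['cy']])/d['f']; q=p.copy()
    for _ in range(20): q=p/(1+d['k1']*(q**2).sum(1,keepdims=True))
    v=np.c_[q[:,0],-q[:,1],-np.ones(len(q))]@d['Twc'][:3,:3].T
    o=d['Twc'][:3,3]; return o+v*((z-o[2])/v[:,2])[:,None]
def save(d,n): cv2.imwrite('pics/'+n,cv2.cvtColor(d['color'],cv2.COLOR_RGB2BGR))
E
python3 - <<'E'
from h import *
for n in('scene','top','wrist'):
    d=snap(n); save(d,n+'0.png'); print(n,d['f'],d['cx'],d['cy'],d['k1'],d['Twc'][:3,3].round(3))
print(r.get_state())
E
```

```text
scene 434.6105676426544 324.2323362532453 207.81602463345513 -0.11911873520304828 [0.861 0.612 0.788]
top 373.1771733598872 324.0934957649746 199.07289330906403 0.003636802633106217 [ 0.342 -0.047  0.989]
wrist 317.94789957633617 329.71594518974587 197.32189516939732 -0.05715994134232383 [ 0.24  -0.583  0.382]
{'clock': 0.15, 'q': array([ 1.33782154,  0.68977992, -0.19452467,  1.56606067,  0.15729484,
        0.90251264, -0.21511037]), 'qd': array([ 0.00114271, -0.00350499,  0.00026907, -0.00223998, -0.00046709,
        0.00047527,  0.0005637 ]), 'joint_torque': array([-1.94191867e-03, -5.27861345e+01, -1.26870576e+00, -1.53586078e+01,
       -5.25298552e-02,  3.82568309e-03,  1.08358533e-04]), 'tool_pos': array([ 0.16461141, -0.60246705,  0.24911316]), 'eef_rot': array([-0.7007239 , -0.09452996,  0.70092284, -0.09358035]), 'contact_force': array([ 0.16642982, -0.827454  ,  0.46001676]), 'moment': array([-0.03972171, -0.00194943,  0.02170213]), 'opening': 1.0020175799769215}
```

View pics/top0.png

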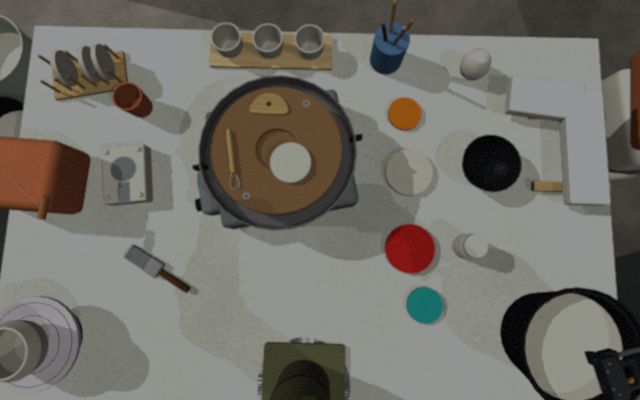

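View pics/scene0.png

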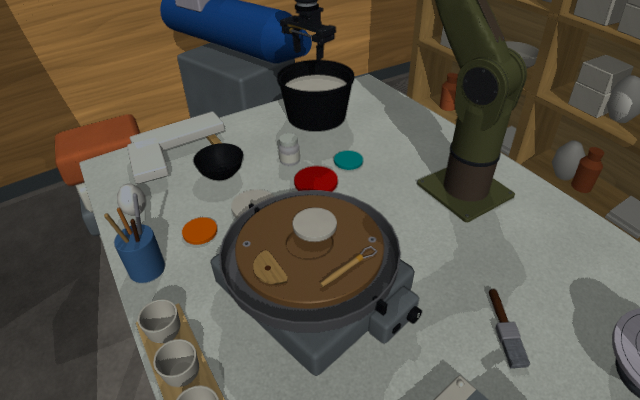

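Candidates in the top view: off-white disc on the bat (291,162), larger off-white disc on the table (410,171), orange (404,113), red (410,248), turquoise (425,305) and glaze in the bucket (575,350). My choice is (291,162), the smaller off-white one, lying over the recess. Next I'll measure it and check it in a crop.

```bash
python3 - <<'E'
from h import *
def fitc(P):
    A=np.c_[2*P[:,:2],np.ones(len(P))];x=np.linalg.lstsq(A,(P[:,:2]**2).sum(1),rcond=None)[0]
    return x[:2],np.sqrt(x[2]+x[0]**2+x[1]**2)
for n,seed,win in(('top',(291,162),(190,70,370,230)),('scene',(315,220),(215,185,405,310))):
    d=snap(n); hsv=cv2.cvtColor(d['color'],cv2.COLOR_RGB2HSV)
    w=np.zeros(hsv.shape[:2],np.uint8); w[win[1]:win[3],win[0]:win[2]]=255
    m=cv2.inRange(hsv,(0,0,120),(180,70,255))&w
    _,lab=cv2.connectedComponents(m); m=(lab==lab[seed[1],seed[0]]).astype(np.uint8)
    c=max(cv2.findContours(m,0,1)[0],key=cv2.contourArea)[:,0]
    P=ray(d,c,.172); print(n,'insert',fitc(P),cv2.boundingRect(c))
    b=cv2.inRange(hsv,(3,80,30),(25,255,200))&w
    c=max(cv2.findContours(b,0,1)[0],key=cv2.contourArea)
    c=cv2.convexHull(c)[:,0]; print(n,'bat',fitc(ray(d,c,.160)))
    x,y=seed; crop=d['color'][y-60:y+60,x-90:x+70]; cv2.imwrite(f'pics/{n}_c.png',cv2.cvtColor(cv2.resize(crop,None,fx=4,fy=4),4))
    print('hsv row', hsv[148,255:300:3].tolist() if n=='top' else '')
E
python3 -c "
import cv2,numpy as np;a=cv2.imread('pics/top_c.png');b=cv2.imread('pics/scene_c.png')
cv2.imwrite('pics/c.png',cv2.resize(np.vstack([a,b]),(400,600)))"
```

```text
top insert (array([0.53053883, 0.03877357]), np.float64(0.04457946741066301)) (270, 142, 41, 40)
top bat (array([0.56281425, 0.07248349]), np.float64(0.1501932048173687))
hsv row [[16, 129, 75], [15, 133, 73], [15, 132, 85], [16, 128, 96], [16, 128, 96], [15, 136, 88], [16, 122, 86], [30, 23, 131], [35, 19, 150], [36, 17, 147], [35, 19, 147], [39, 17, 149], [36, 17, 148], [33, 19, 146], [35, 21, 147]]
scene insert (array([0.53364025, 0.04048097]), np.float64(0.04651520264077453)) (293, 208, 44, 33)
scene bat (array([0.56806985, 0.07616154]), np.float64(0.15287583764056512))
hsv row
```

View pics/c.png

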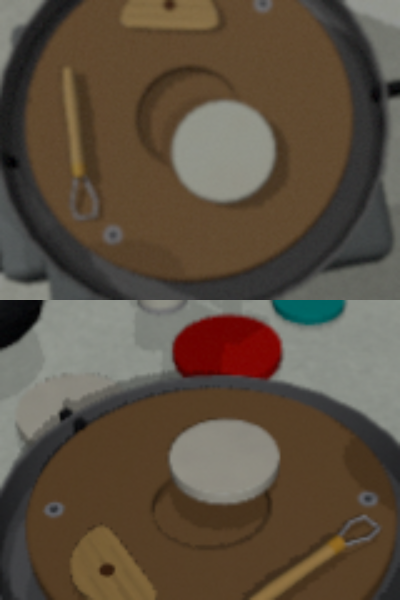

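The crop shows the insert lying over the recess crescent: at (291,162) in the top view, with the recess centre near (277,150). The insert is about 46 mm from the centre, and the push direction is about +x+y. Now I'll work out the approach.

```bash
cat >> h.py <<'E'
def goto(p,u):
    "rotvec(deg, tool) and world shift to reach p with tool z along horizontal push dir +-u, pointing down"
    s=r.get_state(); M=R.from_quat(s['eef_rot']); m=M.as_matrix()
    best=None
    for sg in(1,-1):
        z=sg*np.array([u[0],u[1],0])/np.hypot(*u[:2]); x=np.array([0,0,-1.]); G=np.c_[x,np.cross(z,x),z]
        rv=np.degrees((M.inv()*R.from_matrix(G)).as_rotvec())
        print('option',sg,'rotvec',rv.round(2),'shift after turn cm',(100*G.T@(np.array(p)-s['tool_pos'])).round(2))
    print('shift now-frame cm',(100*m.T@(np.array(p)-s['tool_pos'])).round(2)); print(m.round(3),s['q'].round(2))
E
python3 -c "
from h import *
goto([.48,-.015,.32],[.69,.72]); print(r.tip_reach)"
```

```text
option 1 rotvec [1.4907e+02 6.0000e-02 1.0000e-02] shift after turn cm [-7.06 17.9  64.25]
option -1 rotvec [-3.093e+01 -1.000e-02  4.000e-02] shift after turn cm [ -7.06 -17.9  -64.25]
shift now-frame cm [ -7.03 -48.38 -45.91]
[[-0.     0.264 -0.965]
 [ 0.001 -0.965 -0.264]
 [-1.    -0.001  0.   ]] [ 1.34  0.69 -0.19  1.57  0.16  0.9  -0.22]
0.011
```

drive_tool([
  [[-6.2, 0, 0], [-1.4, 0, 0], 6],
  [[-6.2, 0, 0], [-1.4, 0, 0], 5],
  [[-6.2, 0, 0], [-1.4, 0, 0], 4],
  [[-6.2, 0, 0], [-1.4, 0, 0], 4],
  [[-6.1, 0, 0], [-1.4, 0, 0], 4],
  [[0, 0, 0], [0, -0.8, -2.9], 4],
  [[0, 0, 0], [0, -0.8, -2.9], 4],
  [[0, 0, 0], [0, -0.8, -2.9], 4],
  [[0, 0, 0], [0, -0.8, -2.9], 4],
  [[0, 0, 0], [0, -0.8, -2.9], 4],
  [[0, 0, 0], [0, -0.8, -2.9], 4],
  [[0, 0, 0], [0, -0.8, -2.9], 4],
])

```text
clock: 1.25
tool_pos: [0.2653, -0.4163, 0.3198]
eef_rot: [-0.65, -0.277, 0.651, -0.277]
contact_force: [0.9, -0.5, -0.7]
opening: 0.452
```

drive_tool([
  [[0, 0, 0], [0, -0.8, -2.9], 4],
  [[0, 0, 0], [0, -0.8, -2.9], 4],
  [[0, 0, 0], [0, -0.8, -2.9], 4],
  [[0, 0, 0], [0, -0.8, -2.9], 4],
  [[0, 0, 0], [0, -0.8, -2.9], 4],
  [[0, 0, 0], [0, -0.8, -2.9], 4],
  [[0, 0, 0], [0, -0.8, -2.9], 4],
  [[0, 0, 0], [0, -0.8, -2.9], 4],
  [[0, 0, 0], [0, -0.8, -2.9], 4],
  [[0, 0, 0], [0, -0.8, -2.9], 4],
  [[0, 0, 0], [0, -0.8, -2.9], 4],
  [[0, 0, 0], [0, 0, 0], 4],
])

```text
clock: 2.25
tool_pos: [0.4254, -0.1205, 0.3203]
eef_rot: [0.651, 0.281, -0.647, 0.28]
contact_force: [-0.7, 0.6, -0.1]
opening: 0.452
```

```bash
python3 - <<'E'
from h import *
d=snap('wrist'); save(d,'w1.png'); goto([.48,-.015,.32],[.69,.72]); s=r.get_state(); print(s['tool_pos'],s['contact_force'],s['opening'],s['clock'])
E
```

```text
option 1 rotvec [-1.7965e+02  3.0000e-02 -1.8000e-01] shift after turn cm [ 0.    3.44 11.72]
option -1 rotvec [ 0.35 -0.11 -0.02] shift after turn cm [  0.    -3.44 -11.72]
shift now-frame cm [  0.02  -3.37 -11.74]
[[ 0.002  0.726 -0.687]
 [ 0.001 -0.687 -0.726]
 [-1.     0.    -0.002]] [ 0.5   0.37 -0.45  1.98  0.22  0.83 -0.83]
[ 0.42377289 -0.12343366  0.32000881] [-0.02638833 -0.07762177  0.38131944] 0.4533428356576713 2.3
```

View pics/w1.png

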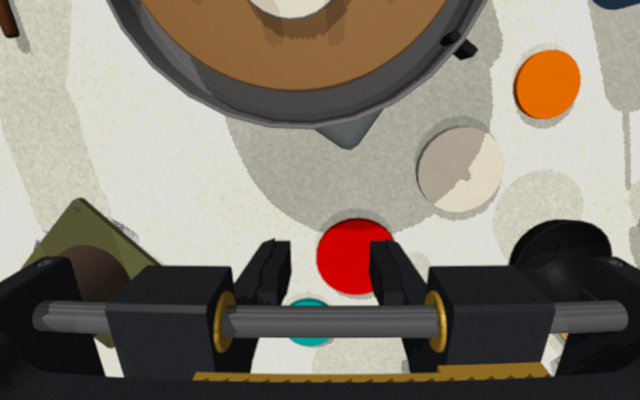

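The wrist view shows the bat ahead at the top (300,40), with the insert at its upper edge. I'll move on to the standoff.

drive_tool([
  [[0.3, 0, 0], [0, -0.9, -2.9], 4],
  [[0, 0, 0], [0, -0.9, -2.9], 4],
  [[0, 0, 0], [0, -0.8, -2.9], 4],
  [[0, 0, 0], [0, -0.8, -3.0], 4],
  [[0, 0, 0], [0, 0, 0], 4],
  [[0, 0, 0], [0, 0, 0], 4],
])

```text
clock: 2.8
tool_pos: [0.4793, -0.0184, 0.3195]
eef_rot: [-0.651, -0.276, 0.651, -0.276]
contact_force: [0.2, -0.4, 0.1]
opening: 0.456
```

```bash
cat > m.py <<'E'
import sys
from h import *
d=snap('wrist'); save(d,sys.argv[1]); hsv=cv2.cvtColor(d['color'],cv2.COLOR_RGB2HSV)
def fitc(P):
    A=np.c_[2*P[:,:2],np.ones(len(P))];x=np.linalg.lstsq(A,(P[:,:2]**2).sum(1),rcond=None)[0]
    return x[:2].round(4),np.sqrt(x[2]+x[0]**2+x[1]**2).round(4)
b=cv2.inRange(hsv,(3,80,20),(25,255,255)); c=max(cv2.findContours(b,0,1)[0],key=cv2.contourArea)
hull=cv2.convexHull(c)[:,0]; g=(hull[:,1]>3)&(hull[:,0]>3)&(hull[:,0]<636)
print('bat',fitc(ray(d,hull[g],.16)),cv2.boundingRect(c))
m=cv2.inRange(hsv,(0,0,110),(180,70,255)); H=np.zeros_like(m); cv2.fillConvexPoly(H,cv2.convexHull(c),255)
c=max(cv2.findContours(m&H,0,1)[0],key=cv2.contourArea)[:,0]; c=cv2.convexHull(c)[:,0]; g=c[:,1]>3
print('insert',fitc(ray(d,c[g],.172)),cv2.boundingRect(c))
s=r.get_state(); print(s['tool_pos'].round(4),s['contact_force'].round(2),s['opening'],s['clock'])
E
python3 m.py w2.png
```

```text
bat (array([0.5638, 0.0709]), np.float64(0.1482)) (155, 0, 346, 209)
insert (array([0.5314, 0.0375]), np.float64(0.0456)) (274, 42, 108, 112)
[ 0.4786 -0.0199  0.3194] [-0.9   0.06  0.53] 0.45436979964684643 2.85
```

View pics/w2.png

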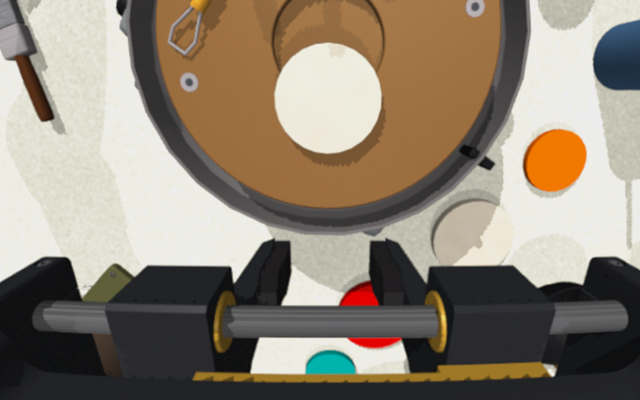

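The wrist view shows the insert at (328,98) and the recess edges at columns 274 and 384, so the recess centre is near column 329 and the push line is aligned. I'll descend behind the insert.

drive_tool([
  [[0, 0, 0], [3, -0.15, 0], 4],
  [[0, 0, 0], [3, 0, 0], 4],
  [[0, 0, 0], [3, 0, 0], 4],
  [[0, 0, 0], [3, 0, 0], 4],
  [[0, 0, 0], [1.5, 0, 0], 4],
  [[0, 0, 0], [1, 0, 0], 4],
  [[0, 0, 0], [0, 0, 0], 4],
  [[0, 0, 0], [0, 0, 0], 4],
])

```text
clock: 3.52
tool_pos: [0.4774, -0.0196, 0.1746]
eef_rot: [-0.651, -0.275, 0.652, -0.275]
contact_force: [0.4, 0.5, 0.1]
opening: 0.456
```

```bash
python3 m.py w3.png; python3 -c "
from h import *
goto([.563,.0715,.1745],[.691,.723])"
```

```text
bat (array([0.5636, 0.0705]), np.float64(0.1467)) (0, 0, 640, 292)
insert (array([0.5314, 0.0373]), np.float64(0.045)) (216, 0, 220, 202)
[ 0.4779 -0.0192  0.1752] [-0.36 -0.34  0.04] 0.4539536394838906 3.5667
option 1 rotvec [ 1.7947e+02 -6.0000e-02 -6.0000e-02] shift after turn cm [ 0.07  0.11 12.44]
option -1 rotvec [-0.53  0.04 -0.04] shift after turn cm [  0.07  -0.11 -12.44]
shift now-frame cm [  0.06  -0.23 -12.44]
[[-0.     0.716 -0.698]
 [-0.001 -0.698 -0.716]
 [-1.     0.001  0.001]] [ 0.15  0.64 -0.32  2.07  0.41  0.49 -1.25]
```

View pics/w3.png

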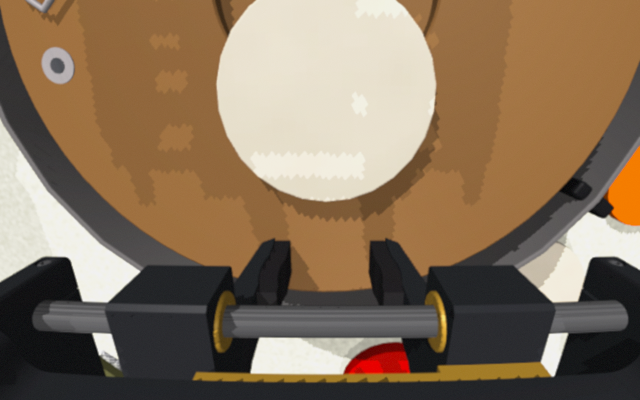

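The insert is at (326,98) and the jaws' middle is at column 330, so I'll trim about 1.5 mm sideways and push.

drive_tool([
  [[0, 0, 0], [0, -0.1, -0.6], 4],
  [[0, 0, 0], [0, -0.05, -0.6], 4],
  [[0, 0, 0], [0, 0, -0.6], 4],
  [[0, 0, 0], [0, 0, -0.5], 4],
  [[0, 0, 0], [0, 0, -0.5], 4],
  [[0, 0, 0], [0, 0, -0.5], 4],
  [[0, 0, 0], [0, 0, -0.5], 4],
  [[0, 0, 0], [0, 0, -0.5], 4],
  [[0, 0, 0], [0, 0, -0.5], 4],
  [[0, 0, 0], [0, 0, -0.5], 4],
  [[0, 0, 0], [0, 0, 0], 4],
  [[0, 0, 0], [0, 0, 0], 4],
])

```text
clock: 4.57
tool_pos: [0.5145, 0.0221, 0.1747]
eef_rot: [0.652, 0.276, -0.651, 0.276]
contact_force: [-0.7, -0.2, -1.0]
opening: 0.451
```

```bash
python3 m.py w4.png; python3 -c "
from h import *
goto([.563,.0715,.1745],[.691,.723])"
```

```text
bat (array([0.5643, 0.0713]), np.float64(0.1466)) (20, 0, 620, 289)
insert (array([0.5509, 0.0588]), np.float64(0.0451)) (226, 48, 208, 208)
[0.5142 0.0218 0.1747] [-0.65 -0.25  0.56] 0.45355003653512416 4.6167
option 1 rotvec [ 1.7962e+02 -1.0000e-02  8.0000e-02] shift after turn cm [ 0.02 -0.09  6.96]
option -1 rotvec [-0.38 -0.05 -0.  ] shift after turn cm [ 0.02  0.09 -6.96]
shift now-frame cm [ 0.02  0.05 -6.96]
[[ 0.001  0.718 -0.696]
 [ 0.001 -0.696 -0.718]
 [-1.     0.    -0.001]] [ 0.07  0.67 -0.33  1.97  0.39  0.56 -1.29]
```

View pics/w4.png

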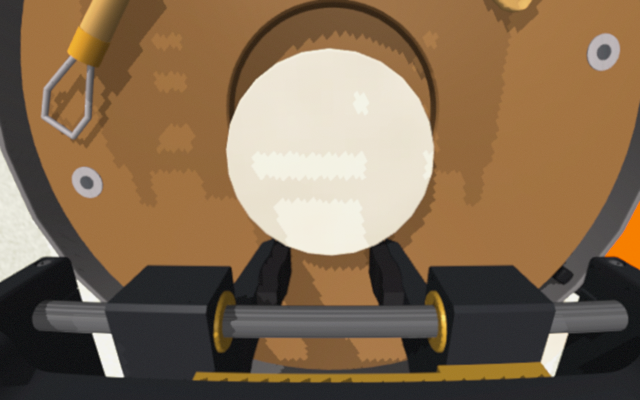

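The insert is at (330,152) and the recess at about (332,107), with both fingers cradling the insert. About 19 mm remain, plus 1 mm sideways. I'll push slowly.

drive_tool([
  [[0, 0, 0], [0, 0.05, -0.3], 4],
  [[0, 0, 0], [0, 0.05, -0.3], 4],
  [[0, 0, 0], [0, 0, -0.3], 4],
  [[0, 0, 0], [0, 0, -0.3], 4],
  [[0, 0, 0], [0, 0, -0.2], 4],
  [[0, 0, 0], [0, 0, -0.2], 4],
  [[0, 0, 0], [0, 0, -0.1], 4],
  [[0, 0, 0], [0, 0, -0.1], 4],
  [[0, 0, 0], [0, 0, 0], 4],
  [[0, 0, 0], [0, 0, 0], 4],
])

```text
clock: 5.45
tool_pos: [0.5273, 0.0337, 0.1747]
eef_rot: [0.651, 0.276, -0.651, 0.276]
contact_force: [0.1, -0.2, -0.3]
opening: 0.454
```

```bash
python3 m.py w5.png; python3 -c "
from h import *
goto([.563,.0715,.1745],[.691,.723])"
```

```text
bat (array([0.5712, 0.0783]), np.float64(0.1458)) (25, 0, 610, 306)
insert (array([0.5645, 0.0713]), np.float64(0.0421)) (232, 54, 196, 193)
[0.5272 0.0336 0.1747] [ 0.49 -0.5   0.24] 0.4519661033700348 5.5
option 1 rotvec [ 1.7959e+02 -1.0000e-02  2.0000e-02] shift after turn cm [0.02 0.03 5.21]
option -1 rotvec [-0.41 -0.01 -0.  ] shift after turn cm [ 0.02 -0.03 -5.21]
shift now-frame cm [ 0.02 -0.06 -5.21]
[[ 0.     0.718 -0.696]
 [ 0.    -0.696 -0.718]
 [-1.     0.    -0.   ]] [ 0.05  0.69 -0.33  1.93  0.38  0.59 -1.3 ]
```

View pics/w5.png

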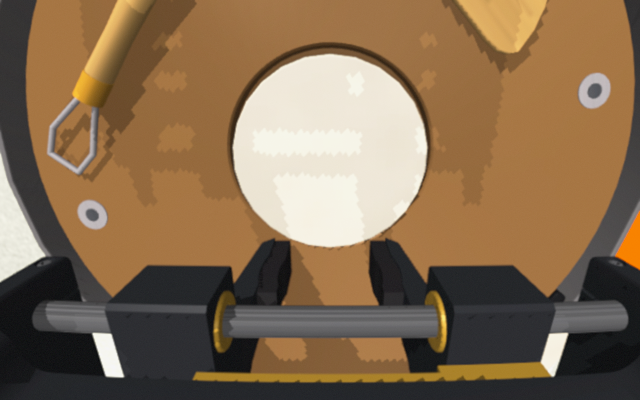

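The insert now sits inside the recess outline, centred at (330,150), with an even rim. Next I'll check level from the contour, then retreat and rise.

drive_tool([
  [[0, 0, 0], [0, 0, 0.5], 4],
  [[0, 0, 0], [0, 0, 0.3], 4],
  [[0, 0, 0], [-1, 0, 0], 2],
  [[0, 0, 0], [-2, 0, 0], 0],
  [[0, 0, 0], [-2, 0, 0], 0],
  [[0, 0, 0], [-2, 0, 0], 0],
  [[0, 0, 0], [0, 0, 0], 0],
  [[0, 0, 0], [0, 0, 0], 0],
  [[0, 0, 0], [0, 0, 0], 0],
])

```text
clock: 6.25
tool_pos: [0.5211, 0.0275, 0.2445]
eef_rot: [-0.651, -0.276, 0.651, -0.276]
contact_force: [-0.9, -0.1, 0.3]
opening: 0.007
```

```bash
cat > m2.py <<'E'
import sys
from h import *
for n,seed in(('wrist',None),('top',(278,150)),('scene',(309,240))):
    d=snap(n); save(d,sys.argv[1]+n+'.png'); hsv=cv2.cvtColor(d['color'],cv2.COLOR_RGB2HSV)
    m=cv2.inRange(hsv,(0,0,100),(180,70,255)); 
    best=None
    for c in cv2.findContours(m,0,1)[0]:
        if len(c)<30: continue
        P=ray(d,c[:,0],.162)[:,:2]
        e=cv2.fitEllipse((P*1e4).astype(np.float32)); ctr=np.array(e[0])/1e4
        if np.hypot(*(ctr-[.564,.071]))<.02: print(n,'ctr',ctr.round(4),'diam mm',np.round(np.array(e[1])/10,1),'ang',round(e[2]))
s=r.get_state(); print(s['tool_pos'].round(4),s['contact_force'].round(2),s['opening'],s['clock'])
goto([.563,.0715,.185],[.691,.723])
E
python3 m2.py a
```

```text
wrist ctr [0.563 0.07 ] diam mm [90.2 90.8] ang 41
scene ctr [0.5643 0.0708] diam mm [89.5 95.5] ang 148
[0.5209 0.0277 0.2438] [-0.08 -0.47  0.48] 0.006086604001877445 6.4
option 1 rotvec [ 1.796e+02  1.100e-01 -1.500e-01] shift after turn cm [ 5.88 -0.02  6.08]
option -1 rotvec [-0.4   0.1   0.07] shift after turn cm [ 5.88  0.02 -6.08]
shift now-frame cm [ 5.87 -0.02 -6.09]
[[-0.002  0.718 -0.696]
 [-0.    -0.696 -0.718]
 [-1.    -0.001  0.002]] [ 0.1   0.58 -0.39  1.87  0.31  0.75 -1.23]
```

```bash
python3 - <<'E'
import cv2,numpy as np
a=cv2.imread('pics/awrist.png');b=cv2.imread('pics/ascene.png')[170:300,220:410]
cv2.imwrite('pics/v.png',np.hstack([cv2.resize(a,(400,250)),cv2.resize(b,(365,250),interpolation=2)]))
E
```

```text
(no output)
```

View pics/v.png

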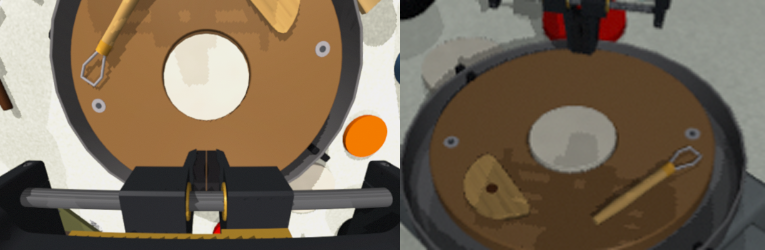

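The disc is seated and looks level in both views, with its centre at (0.563, 0.070). The fingers are shut, so I'll move over the middle and down to just above it.

drive_tool([
  [[0, 0, 0], [0, 0, -2], 0],
  [[0, 0, 0], [0, 0, -2], 0],
  [[0, 0, 0], [0, 0, -2], 0],
  [[0, 0, 0], [2, 0, 0], 0],
  [[0, 0, 0], [2, 0, 0], 0],
  [[0, 0, 0], [1.5, 0, 0], 0],
  [[0, 0, 0], [1, 0, 0], 0],
  [[0, 0, 0], [0.3, 0, 0], 0],
  [[0, 0, 0], [0, 0, 0], 0],
  [[0, 0, 0], [0, 0, 0], 0],
])

```text
clock: 7.23
tool_pos: [0.5636, 0.0711, 0.177]
eef_rot: [0.651, 0.276, -0.651, 0.276]
contact_force: [0.5, 0.4, 1.1]
opening: 0.002
```

drive_tool([
  [[0, 0, 0], [0.1, 0, 0], 0],
  [[0, 0, 0], [0.1, 0, 0], 0],
  [[0, 0, 0], [0.1, 0, 0], 0],
  [[0, 0, 0], [0, 0, 0], 0],
  [[0, 0, 0], [0, 0, 0], 0],
])

```text
clock: 7.65
tool_pos: [0.5634, 0.0709, 0.1739]
eef_rot: [0.651, 0.276, -0.651, 0.276]
contact_force: [0.5, 1.3, -0.8]
opening: 0.005
```

drive_tool([
  [[0, 0, 0], [0.1, 0, 0], 0],
  [[0, 0, 0], [0.1, 0, 0], 0],
  [[0, 0, 0], [0, 0, 0], 0],
  [[0, 0, 0], [0, 0, 0], 0],
])

```text
clock: 7.98
tool_pos: [0.5635, 0.0709, 0.1735]
eef_rot: [0.652, 0.275, -0.651, 0.276]
contact_force: [-3.4, -0.8, 12.8]
opening: 0.006
```

The fingers met the disc with the tips at about 0.1625 m, so it is seated, and they press at 13 N. I'll press a little more, hold, then withdraw.

drive_tool([
  [[0, 0, 0], [0.06, 0, 0], 0],
  [[0, 0, 0], [0, 0, 0], 0],
  [[0, 0, 0], [0, 0, 0], 0],
  [[0, 0, 0], [0, 0, 0], 0],
  [[0, 0, 0], [0, 0, 0], 0],
])

```text
clock: 8.4
tool_pos: [0.5635, 0.0709, 0.1734]
eef_rot: [0.652, 0.275, -0.651, 0.276]
contact_force: [-4.0, -2.3, 18.5]
opening: 0.005
```

drive_tool([
  [[0, 0, 0], [-0.2, 0, 0], 0],
  [[0, 0, 0], [-0.5, 0, 0], 0],
  [[0, 0, 0], [-2, 0, 0], 0],
  [[0, 0, 0], [-3, 0, 0], 0],
  [[0, 0, 0], [-3, 0, 0], 0],
  [[0, 0, 0], [0, 0, 3], 0],
  [[0, 0, 0], [0, 0, 3], 0],
  [[0, 0, 0], [0, 0, 3], 0],
  [[0, 0, 0], [0, 0, 0], 0],
  [[0, 0, 0], [0, 0, 0], 0],
  [[0, 0, 0], [0, 0, 0], 0],
])

```text
clock: 9.32
tool_pos: [0.5014, 0.0069, 0.2584]
eef_rot: [0.652, 0.276, -0.651, 0.276]
contact_force: [1.3, 0.9, -0.3]
opening: 0.001
```

```bash
python3 m2.py b; python3 - <<'E'
import cv2,numpy as np
a=cv2.imread('pics/bwrist.png');b=cv2.imread('pics/bscene.png')[170:300,220:410]
cv2.imwrite('pics/v2.png',np.hstack([cv2.resize(a,(400,250)),cv2.resize(b,(365,250),interpolation=2)]))
E
```

```text
wrist ctr [0.5627 0.0697] diam mm [90.3 90.9] ang 43
scene ctr [0.5643 0.0707] diam mm [89.5 95.5] ang 149
[0.5016 0.0075 0.2581] [ 0.02 -0.29 -0.41] 0.0013838281561231332 9.4667
option 1 rotvec [1.7968e+02 0.0000e+00 1.2000e-01] shift after turn cm [ 7.31 -0.02  8.87]
option -1 rotvec [-0.32 -0.07  0.  ] shift after turn cm [ 7.31  0.02 -8.87]
shift now-frame cm [ 7.32 -0.03 -8.86]
[[ 0.001  0.719 -0.695]
 [ 0.001 -0.695 -0.719]
 [-1.    -0.    -0.001]] [ 0.15  0.54 -0.41  1.91  0.3   0.75 -1.19]
```

View pics/v2.png

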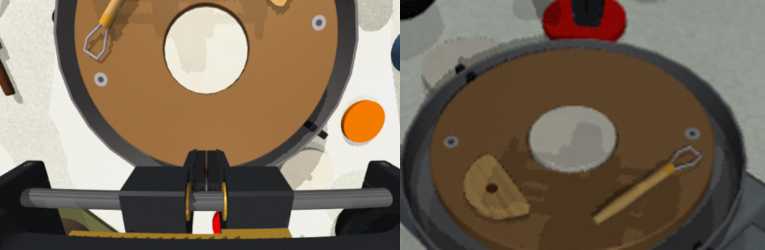

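The insert is seated and level, the hand is clear, and the rib and trimmer look unmoved. I'm handing the job in.

```bash
python3 -c "
from plant import r
print(r.finish_job())"
```

```text
the job is handed in; nothing more can be done
None
```

The insert is in its recess, and I handed the job in at about 9.5 s of the 40 s allowed; no verdict is reported. I pushed it along the bat by its edge with two spread fingertips until it dropped in. I then closed the fingers, pressed on its middle up to about 18 N, and withdrew the hand.

**Last checks:**
- **Seating:** the fingertips met the insert's top at about 0.1625 m, against 0.162 m expected when seated.
- **Position:** its centre measured (0.563, 0.070) m from the wrist camera and (0.564, 0.071) m from the scene camera. Both are within about 2 mm of the estimated recess centre.
- **Level:** the wrist camera saw it as almost a true circle, 90.3 by 90.9 mm. The scene camera's fit was less round, 89.5 by 95.5 mm, probably because that slanted view includes part of the disc's edge. The top camera gave no usable reading at the end.
- **Other tools and contact:** by eye, the rib and trimmer lie where they were; I did not measure them. The hand read no contact force beyond noise.

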